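Dip one cell of the station's standby battery

ROBOT

A 6-joint arm with a two-finger parallel gripper is mounted at the origin on the work surface. World frame = base frame: x ahead of the robot, y to its left, z up, the work surface at z = 0. Lengths are in m, angles in rad, forces in N, time in s.
With the tool pointing down it reaches from about 0.225 to 0.875 m from the base axis. Payload 3.4 kg.
Tool frame: the origin (TCP) lies midway between the tips of the shut fingers; the grasp point (between the pads) lies 19 mm behind it; x points along the fingers, z is the direction in which the jaws open and shut, and the axes are right-handed (so a half turn about x gives the same grasp; the last joint's range is limited). The gripper opens to 85 mm and grips with 20 to 120 N. Pads are 22 mm wide; open, the fingers measure 114 mm over their backs; the gripper's body (76 mm by 85 mm) begins 54 mm behind the grasp point. The pads swing forward as they close: fully open they stand 13 mm farther back than shut.
Start: joints at [1.119, 0.276, 1.505, -0, 1.361, -0.121], TCP at [0.187, 0.544, 0.231] pointing down, gripper open.
Joint ranges: [-2.89, 2.89], [-0.75, 2.08], [0.22, 2.7], [-1.18, 4.32], [0.11, 2.71], [-2.7, 2.7]. Speed limits (rad/s): [2.57, 2.57, 3.14, 3.14, 3.14, 3.14].

INTERFACE

Orientations are given as a unit quaternion [w, x, y, z].
In Python, from rig import manip, eyes gives the robot as it stands. The module is installed in compiled form; this text tells all that it offers.
- The arm moves only by the shell command python3 -m crank 'ROWS' [FORCE]. ROWS is JSON, a list of rows, each a list of 7 numbers: the shift along the tool's x, y, z in cm, then the turn, a rotation vector about the tool's x, y, z in degrees, then the finger opening in cm, from 0 to 8.54. A call has 1 to 5 rows; each row is the pose to reach, as a shift and turn from the pose commanded when the call began, along the tool's axes at that moment; what a row does not reach only later rows make up. A row lasts 1/8 s, in which the tool goes at most 62.5 mm and 10.7 degrees, less where a joint would pass 70% of its speed; a pose out of reach is approached as far as the arm can. A call with a gripper value outside its range is refused whole. The fingers move at their own pace and stop on an object; FORCE is the grip in N (left out, the last holds). Time passes only in rows, so rows that repeat a pose let the fingers close. It gives the time, the measured TCP pose, the force and the opening at its end, in the units of the state.
- manip.get_state(): the state, without advancing time (a new reading comes with each control period).
- eyes.get_image(name): name is "side" or "top"; returns a dict with "color" (420x560x3 uint8, blue, green, red), "z_map" (420x560 float32, m along the optical axis (not along the pixel's ray), 0 where there is no reading), "vertical_fov" (degrees; the focal length in pixels is half the picture's height over the tangent of half this angle, whatever the lens; pixels are square), "cx", "cy" (the principal point, pixels), "dist" ([k1, k2, p1, p2, k3] as OpenCV has them; the pictures are not rectified), "eye" and "attitude" of the camera in the world. Camera axes: x right, y up, looking along -z (the intrinsics and any distortion apply to the point x, -y, -z); pixel columns grow to the right and rows downward; lengths in m; the calibration is good to about 2 mm. A picture is of the moment at which its call begins.
- manip.sign_off(): hands the job in, once; it reports no verdict.
The state is a dict: "clock": time; "qpos": joint angles; "qd": joint speeds; "effort": joint torques, N m; "position": TCP position; "ee_rot": TCP orientation; "contact_force": force on the tool from outside, world axes, zero at the start; "moment": the same for the moment, N m; "width": finger opening in m.
Only numpy, scipy, OpenCV 4.12 (cv2) and the standard library are available. Lean on these libraries where they do the work, as an engineer would, in place of code of your own. Each camera call takes 0.05 s, during which the arm holds its last target.

TASK

Check the electrolyte level in the standby battery: raise the lid of the battery box by its front tab and ease it back until it rests on its stop, without letting it drop. Then take the level gauge from its stand, lower it upright into the one filler neck whose vent plug is out, without forcing it, until its collar sits on the rim, let it stay there half a second, and draw it straight up and out. The program finishes while still holding the gauge: steady in the air, its rod level for reading, higher than the battery box and touching nothing but the fingers, with the lid left open and the other things on the bench undisturbed.

Things in the scene. Friction and masses are not known exactly. Their poses are not given: they have to be found in the camera images.
- battery_box: Fixed grey plastic battery box; lower half 170 (x) x 240 (y) x 110 mm to its rim, 192 mm high under its hood-shaped lid. Origin: centre of its underside; x points from the tab side to the hinge side, y along its length, z up. The black battery in it, 130 x 196 mm, top at 159 mm, stands above the lower half once the lid is up; two terminals at its back corners reach 177 mm.
- lid (a joint): Hinge angle of the lid, rad: 0 shut, 1.66 resting on its stop, a little past upright. The lid is a hood 178 x 246 x 82 mm of about 0.4 kg on a nearly frictionless hinge, without latch: let go below about 1.0 rad it falls shut, beyond that it falls back onto the stop. It hides the filler necks until it is raised.
- lid_hinge (a point): Middle of the lid's hinge line, on the long side of the box away from the tab (box x = 89 mm), 110 mm above the bench. The line runs along the box's y axis. The axes of this point turn with the lid and equal the box's when it is shut.
- lid_tab (a point): Point in the finger tab, which juts 42 mm forward from the middle of the lid's front, 30 mm wide along y, 10 mm thick. The point lies mid-width, mid-thickness, 17 mm from the tab's front end, 25 mm in front of the lid's face; from the hinge line 203 mm forward and 47 mm up when shut, and it turns with the lid. Pinched by its sides, along y, it can turn in the fingers as the lid rises.
- neck_mouth (a point): The open filler neck: centre of its mouth, at its rim, 169 mm above the bench. Rim 22 mm outside, hole 14 mm, guide tube straight down, 92 mm deep. It is any one of six in a row along box y, 29 mm apart, at box x = -25 mm; the other five carry grey vent plugs 24 mm wide, 10 mm higher than the rim.
- gauge_grip (a point): Level gauge, a loose straight tool of 70 g: centre of its black round grip, 18 mm in diameter, 90 mm long. z runs along the tool from tip to grip. The collar (22 mm wide, 6 mm thick) has its underside 51 mm below this point; a white 8 mm rod with dark rings ends in the tip, 121 mm below it. At the start it stands upright in its stand, collar on the stand's rim, this point 146 mm above the bench.
- gauge_collar (a point): Centre of the underside of the gauge's collar; z along the tool towards the grip.
- gauge_tip (a point): The tip of the gauge's rod, 70 mm below the collar's underside.
- gauge: The whole gauge; its origin is the centre of the collar's underside, z along the tool towards the grip.
- gauge_stand: The fixed white stand of the gauge: a foot 90 mm in diameter, 16 mm high, and an upright tube 23 mm outside, 14 mm inside, rim at 95 mm. The gauge must rise 75 mm to be clear of it. Origin under its centre.
- cell_open: The fixed open filler neck with its tube; its origin is 10 mm below the mouth.
- vent_plug: Bystander: the removed vent plug, grey, 24 mm wide and 24 mm high, lying cap down on the bench on the tab side of the box. Origin on the bench under it.
- morse_key: Bystander: a Morse key with brass parts on a black base 85 x 60 mm, 43 mm high. Origin under its centre.
- phone: Bystander: a black phone 150 x 74 x 9 mm lying flat. Origin under its centre.
- screwdriver: Bystander: a screwdriver lying on the bench, along its own x axis. Origin under its middle.
There are look-alikes about, which are no part of the job. What is meant by the gauge_stand is not brown, purple or turquoise, and is the smaller of those in its own colour.

How it is judged:
On the way, in this order (a step that is already met when the one before it is completed fails the run):
1. the lid rests open on its stop (value of joint lid above 1.6 rad and velocity of joint lid below 0.1 rad/s), for 0.3 s.
2. the gauge stands upright in the open neck with its collar on the rim, the lid still open (z of gauge_collar in the frame of neck_mouth below 0.003 m and horizontal distance between gauge_collar and neck_mouth below 0.006 m and angle between gauge_grip's own z axis and vertical below 0.14 rad and value of joint lid above 1.5 rad), for 0.3 s.
3. the gauge is drawn up out of the neck, upright, in the fingers (z of gauge_tip in the frame of neck_mouth above 0.003 m and horizontal distance between gauge_tip and neck_mouth below 0.04 m and angle between gauge_grip's own z axis and vertical below 0.5 rad and contact force between gauge and the fingers above 1 N), for 0.1 s.
At the end, for the whole second after the job is handed in: The gauge is held still in the fingers (under 0.03 m/s), touching neither box, lid, neck nor stand, its rod within about 10 degrees of level, tip and grip both more than 170 mm above the bench (above the battery's necks), and the lid rests open on its stop (over 1.6 rad) (angle between gauge_grip's own z axis and vertical between 1.4 and 1.74 rad and height (world z) of each of gauge_tip, gauge_grip above 0.17 m and contact force between gauge and the fingers above 1 N and linear speed of gauge below 0.03 m/s and contact force between gauge and battery_box below 0.1 N and contact force between gauge and cell_open below 0.1 N and contact force between gauge and gauge_stand below 0.1 N and value of joint lid above 1.6 rad); the arm keeps its last pose, push and grip.
It fails at once if the lid drops or is flung onto its stop, or falls shut (over 3 rad/s) (velocity of joint lid above 3 rad/s or velocity of joint lid below -3 rad/s).
It fails at once if the gauge is forced into the neck (over 40 N) (contact force between gauge and cell_open above 40 N).
It fails at once if a bystander is moved more than 30 mm (distance of any of vent_plug, morse_key, phone, screwdriver from where it was at the start of the episode above 0.03 m).
It also fails if it takes over 69 s, if anything falls off the work surface, if the arm or the gripper's body presses on something with over 40 N, if the wrist force passes 120 N, or if a joint passes its speed limit or range.

## Working session

There is one attempt and no reset: what is moved stays moved. The work goes in short steps, Python scripts to look and compute and a shell command to move; the robot and the scene stay as the last step left them, time stands still between calls to the robot, and variables do not carry over. Pictures are saved under pics/ and viewed, and the job is handed in when it is done.

```bash
mkdir -p pics
cat > h.py <<'E'
import numpy as np, cv2, json
from scipy.spatial.transform import Rotation as R
from rig import manip, eyes
def q2R(q): return R.from_quat([q[1],q[2],q[3],q[0]]).as_matrix()
def snap(name,fn):
    im=eyes.get_image(name); cv2.imwrite('pics/'+fn+'.png',im['color']); np.save('pics/'+fn+'.npy',im,allow_pickle=True); return im
def load(fn): return np.load('pics/'+fn+'.npy',allow_pickle=True).item()
def K(im):
    f=im['color'].shape[0]/2/np.tan(np.radians(im['vertical_fov'])/2)
    return np.array([[f,0,im['cx']],[0,f,im['cy']],[0,0,1.]])
def camR(im):
    a=np.array(im['attitude']); return q2R(a) if a.size==4 else a.reshape(3,3)
def ray(im,u,v):
    p=cv2.undistortPoints(np.array([[[u,v]]],float),K(im),np.array(im['dist'],float))[0,0]
    return camR(im)@np.array([p[0],-p[1],-1.])
def at_z(im,u,v,z):
    d=ray(im,u,v); e=np.array(im['eye']); return e+d*(z-e[2])/d[2]
def at_d(im,u,v,d=None):
    if d is None: d=im['z_map'][int(round(v)),int(round(u))]
    return np.array(im['eye'])+ray(im,u,v)*d
def cloud(im):
    h,w=im['z_map'].shape; uu,vv=np.meshgrid(np.arange(w),np.arange(h))
    p=cv2.undistortPoints(np.stack([uu,vv],-1).reshape(-1,1,2).astype(float),K(im),np.array(im['dist'],float)).reshape(h,w,2)
    d=np.stack([p[...,0],-p[...,1],-np.ones((h,w))],-1)
    return np.array(im['eye'])+(d@camR(im).T)*im['z_map'][...,None]
def proj(im,P):
    c=camR(im).T@(np.array(P,float)-np.array(im['eye'])); 
    return cv2.projectPoints(np.array([[c[0],-c[1],-c[2]]]),np.zeros(3),np.zeros(3),K(im),np.array(im['dist'],float))[0].ravel()
def crop(im,fn,x0,y0,x1,y1,s):
    cv2.imwrite('pics/'+fn+'.png',cv2.resize(im['color'][y0:y1,x0:x1],None,fx=s,fy=s,interpolation=cv2.INTER_CUBIC))
def tool():
    s=manip.get_state(); return np.array(s['position']),q2R(s['ee_rot']),s
def delta(P,Rt=None):
    """tool-axis shift cm and rotvec deg from current measured pose"""
    p,R0,s=tool(); d=R0.T@(np.array(P)-p)*100
    rv=np.zeros(3) if Rt is None else np.degrees(R.from_matrix(R0.T@Rt).as_rotvec())
    return np.round(d,2),np.round(rv,2)
E
python3 - <<'E'
from h import *
for n in('side','top'):
    im=snap(n,n+'0'); print(n,im['eye'],im['attitude'],im['vertical_fov'],im['cx'],im['cy'],im['dist'])
print(manip.get_state())
p,r,s=tool(); print(r)
E
```

```text
side [ 0.40299924 -0.8033267   0.96077612] [ 0.92682852  0.36817285 -0.02596088 -0.0690194 ] 52.34777116553015 280.24423105256335 204.4017600359484 [-0.06895931  0.          0.          0.          0.        ]
top [ 0.43354493 -0.05072571  1.59581945] [ 0.7115685   0.02048372 -0.0154002  -0.70214921] 42.97213825923765 274.98149686151794 203.58663759789167 [-0.08650114  0.          0.          0.          0.        ]
{'clock': 0.1, 'qpos': array([ 1.11897799e+00,  2.76510522e-01,  1.50599851e+00, -2.18128138e-05,
        1.36068352e+00, -1.21022630e-01]), 'qd': array([ 0.00075102, -0.00212682, -0.00222849,  0.00069628,  0.00049351,
       -0.00090366]), 'effort': array([ 1.38880529e-03, -4.17702985e+01, -2.46403581e+01,  1.32183882e-04,
        5.72308752e-03,  1.40576157e-05]), 'position': array([0.18657865, 0.54339768, 0.23054151]), 'ee_rot': array([ 0.57500465, -0.41113256,  0.5759908 ,  0.41057796]), 'contact_force': array([1.02276955, 0.35415189, 0.35004663]), 'moment': array([-0.02178779,  0.03559206,  0.00360951]), 'width': 0.08561489449021327}
[[-6.79326482e-04 -9.45785626e-01  3.24790839e-01]
 [-1.44866988e-03  3.24791503e-01  9.45784532e-01]
 [-9.99998720e-01  1.71981774e-04 -1.59077062e-03]]
```

View pics/side0.png

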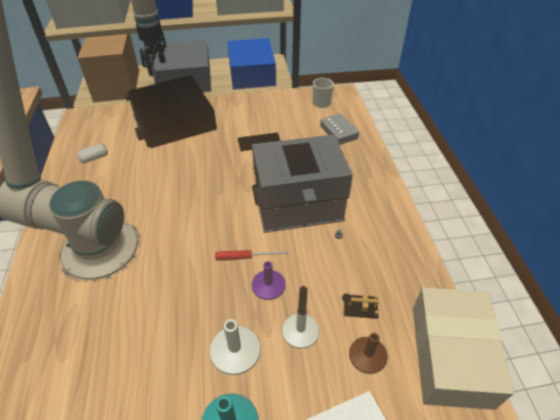

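View pics/top0.png

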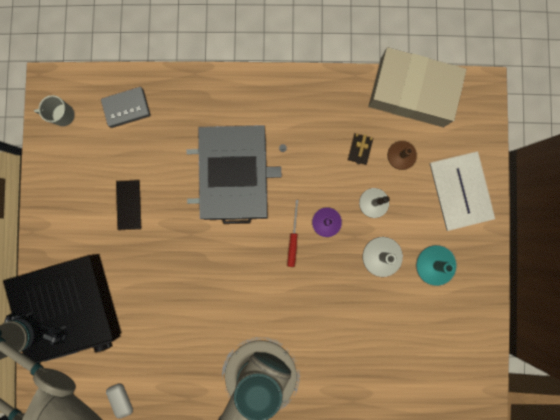

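Top view: the box is at (233,172) with its tab at (273,172), pointing right (-y). Stand candidates: white with the black-grip gauge (375,203), larger white (383,257), brown (402,155), purple (327,222) and turquoise (437,265). I choose the small white one, which is (300,328) in the side view, and check it in a close crop.

Run:
```python
from h import *
s=load('side0');t=load('top0')
a=cv2.resize(s['color'][240:400,190:400],(735,560),interpolation=cv2.INTER_CUBIC); cv2.imwrite('pics/c1.png',a)
crop(t,'c2',180,110,300,235,4.8)
crop(t,'c3',300,120,460,290,3.5)
C=cloud(t)
for u,v in [(233,172),(210,140),(255,205),(250,140),(273,172),(279,172),(267,172),(283,148),(375,203),(383,200),(387,257),(371,211)]: print(u,v,C[v,u].round(3))
C=cloud(s)
print('side')
for u,v in [(310,195),(303,290),(303,300),(302,320),(290,338),(300,160),(301,215)]: print(u,v,C[v,u].round(3))
```

```text
233 172 [0.587 0.072 0.19 ]
210 140 [0.672 0.135 0.192]
255 205 [0.5   0.012 0.192]
250 140 [0.674 0.029 0.188]
273 172 [ 0.592 -0.033  0.159]
279 172 [ 0.592 -0.05   0.161]
267 172 [ 0.592 -0.017  0.16 ]
283 148 [ 0.678 -0.06   0.026]
375 203 [ 0.516 -0.324  0.081]
383 200 [ 0.518 -0.326  0.188]
387 257 [ 0.365 -0.349  0.131]
371 211 [ 0.495 -0.323  0.02 ]
side
310 195 [ 0.593 -0.038  0.164]
303 290 [ 0.518 -0.335  0.192]
303 300 [ 0.519 -0.341  0.16 ]
302 320 [ 0.519 -0.343  0.077]
290 338 [ 0.491 -0.352  0.012]
300 160 [0.585 0.07  0.194]
301 215 [ 0.579 -0.008  0.055]
```

View pics/c1.png

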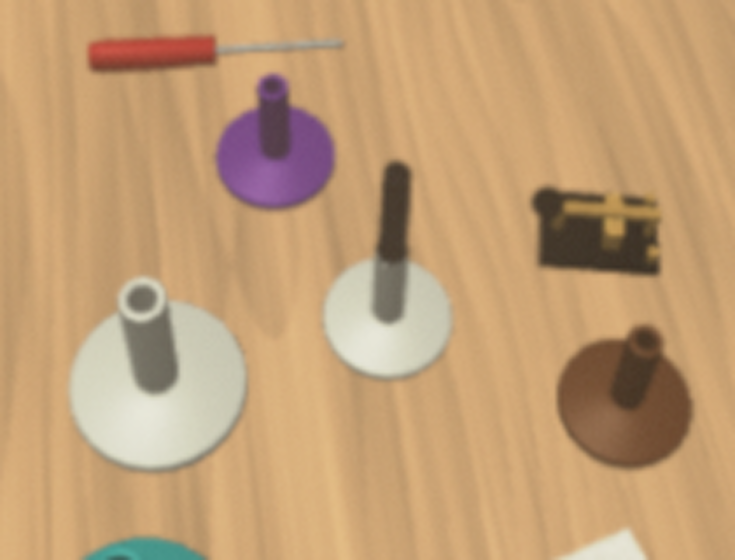

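View pics/c2.png

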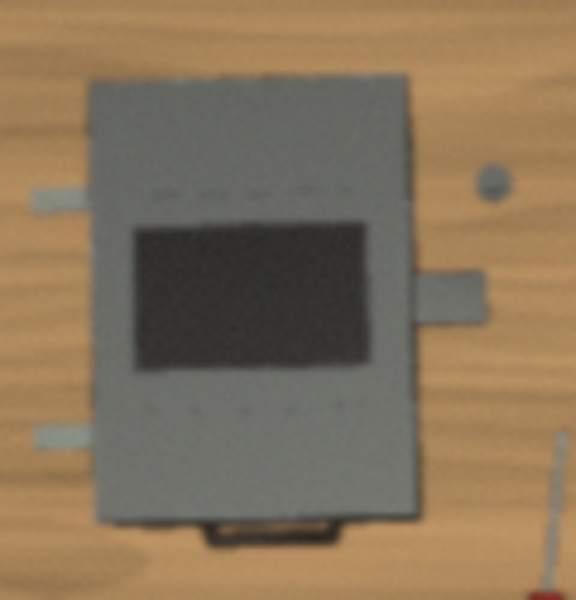

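View pics/c3.png

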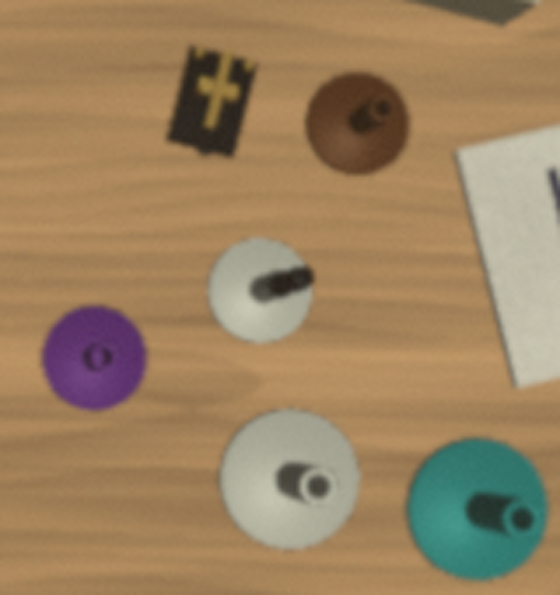

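The crop shows the small white stand at side (300,328) with the dark gauge in it. The larger white stand is empty, and so are the others. Next I measure the box and gauge poses.

Run:
```python
from h import *
s=load('side0');t=load('top0')
for u,v in [(90,82),(408,76),(100,520),(418,517)]: print('lidcorner',at_z(t,180+u/4.8,110+v/4.8,.192).round(4))
for u,v in [(487,272),(487,322)]: print('tabcorner',at_z(t,180+u/4.8,110+v/4.8,.162).round(4))
for n,im in(('top',t),('side',s)):
    C=cloud(im)
    m=(C[...,2]>.183)&(C[...,2]<.2)&(C[...,0]>.4)&(C[...,0]<.75)&(C[...,1]>-.03)&(C[...,1]<.2)
    P=C[m]; r=cv2.minAreaRect((P[:,:2]*1000).astype(np.float32)); print(n,m.sum(),r,np.median(P[:,2]))
    m=(C[...,2]>.15)&(C[...,2]<.172)&(C[...,0]>.55)&(C[...,0]<.63)&(C[...,1]>-.07)&(C[...,1]<-.025)
    P=C[m]; print('tab',m.sum(),P.min(0).round(4),P.max(0).round(4),np.median(P,0).round(4))
    m=(C[...,2]>.11)&(C[...,2]<.2)&(C[...,0]>.48)&(C[...,0]<.56)&(C[...,1]>-.38)&(C[...,1]<-.28)
    P=C[m]; print('grip',m.sum(),P.min(0).round(4),P.max(0).round(4),np.median(P,0).round(4))
print(at_z(t,387.1,198.9,.191))
# foot circle center in top crop3 (260,290) r~51
print('foot',at_z(t,300+260/3.5,120+290/3.5,.016), 'foot side',at_z(s,190+388/3.5,240+318/3.5,.016))
print('griptop side',at_z(s,190+397/3.5,240+170/3.5,.191))
```

```text
lidcorner [0.7063 0.1659 0.192 ]
lidcorner [ 0.7115 -0.0108  0.192 ]
lidcorner [0.4633 0.1549 0.192 ]
lidcorner [ 0.4673 -0.0199  0.192 ]
tabcorner [ 0.6064 -0.0561  0.162 ]
tabcorner [ 0.5781 -0.0564  0.162 ]
top 6005 ((589.9575805664062, 75.74296569824219), (247.3334197998047, 176.80462646484375), 2.149475336074829) 0.18992809510295694
tab 129 [ 0.5782 -0.0525  0.1507] [ 0.609 -0.025  0.167] [ 0.5942 -0.0387  0.1593]
grip 72 [ 0.513  -0.3433  0.1113] [ 0.5294 -0.3236  0.1943] [ 0.5208 -0.329   0.1824]
side 4015 ((587.7981567382812, 77.39631652832031), (247.08506774902344, 184.88629150390625), 1.8960026502609253) 0.19257695636316452
tab 117 [ 0.5768 -0.0571  0.1535] [ 0.6074 -0.0251  0.1652] [ 0.5915 -0.0423  0.1617]
grip 204 [ 0.5104 -0.3427  0.111 ] [ 0.5293 -0.3236  0.1926] [ 0.5184 -0.3387  0.1657]
[ 0.52114391 -0.33642566  0.191     ]
foot [ 0.51976737 -0.33376002  0.016     ] foot side [ 0.51912277 -0.33956861  0.016     ]
griptop side [ 0.52005919 -0.33181826  0.191     ]
```

```bash
cat >> h.py <<'E'
Y=np.radians(2.2); BC=np.array([.588,.074,0]); BX=np.array([-np.sin(Y),np.cos(Y),0]); BY=np.array([-np.cos(Y),-np.sin(Y),0])
def down(zt):
    x=np.array([0,0,-1.]); z=np.array(zt,float); z/=np.linalg.norm(z); return np.stack([x,np.cross(z,x),z],1)
RB=down(-BY)
E
python3 - <<'E'
from h import *
print(delta([.592,-.040,.28],RB)); print(delta([.592,-.04,.138],RB))
E
```

```text
(array([ -4.89, -57.29, -42.02]), array([ 6.885e+01, -9.000e-02,  5.000e-02]))
(array([  9.31, -57.29, -41.99]), array([ 6.885e+01, -9.000e-02,  5.000e-02]))
```

```bash
python3 -m crank '[[-5,-4,-3,5,0,0,8.5],[-5,-8,-6,14,0,0,8.5],[-5,-12,-9,23,0,0,8.5],[-5,-16,-12,32,0,0,8.5],[-5,-20,-15,40,0,0,8.5]]' && python3 -c "
from h import *
print(delta([.592,-.040,.28],RB))"
```

```text
clock: 0.72
position: [0.3277, 0.3355, 0.2811]
ee_rot: [0.682, -0.188, 0.682, 0.188]
contact_force: [-0.1, 0.7, 1.2]
width: 0.0847
(array([  0.11, -45.79,   3.48]), array([ 2.859e+01, -1.000e-02,  1.000e-02]))
```

```bash
python3 -m crank '[[0,-5.5,0.4,6,0,0,8.5],[0,-11,0.8,12,0,0,8.5],[0,-16.5,1.2,18,0,0,8.5],[0,-22,1.7,23,0,0,8.5],[0,-27.5,2.1,28.6,0,0,8.5]]' && python3 -c "
from h import *
print(delta([.592,-.040,.28],RB))"
```

```text
clock: 1.35
position: [0.4877, 0.1107, 0.281]
ee_rot: [0.707, -0.014, 0.707, 0.014]
contact_force: [-0.1, 1.2, 0.5]
width: 0.0851
(array([  0.09, -15.46,   9.83]), array([ 0.05, -0.02, -0.02]))
```

```bash
python3 -m crank '[[0,-5.5,0,0,0,0,8.5],[0,-11,0,0,0,0,8.5],[0,-15,0,0,0,0,8.5],[0,-17,0,0,0,0,6],[0,-18.3,0,0,0,0,6]]' && python3 -c "
from h import *
print(delta([.592,-.040,.28],RB),manip.get_state()['width'])"
```

```text
clock: 1.98
position: [0.4946, -0.0716, 0.2809]
ee_rot: [0.707, -0.014, 0.707, 0.015]
contact_force: [-0.0, 0.5, -0.5]
width: 0.0604
(array([0.08, 2.75, 9.87]), array([ 0.17, -0.05, -0.03])) 0.06044982328903274
```

```bash
python3 -m crank '[[0,1,4,0,0,0,6],[0,2.75,9.9,0,0,0,6],[3,2.75,9.9,0,0,0,6],[6,2.75,9.9,0,0,0,6],[9,2.75,9.9,0,0,0,6]]'
python3 - <<'E'
from h import *
print(delta([.592,-.040,.138],RB))
im=snap('side','s1'); crop(im,'s1c',200,80,400,260,4)
im=snap('top','t1'); crop(im,'t1c',180,110,300,235,4.8)
E
```

```text
clock: 2.6
position: [0.5925, -0.038, 0.19]
ee_rot: [0.707, -0.015, 0.707, 0.016]
contact_force: [-1.2, 0.2, 0.1]
width: 0.06
(array([ 5.2 , -0.2 , -0.06]), array([ 0.32, -0.04, -0.03]))
```

View pics/s1c.png

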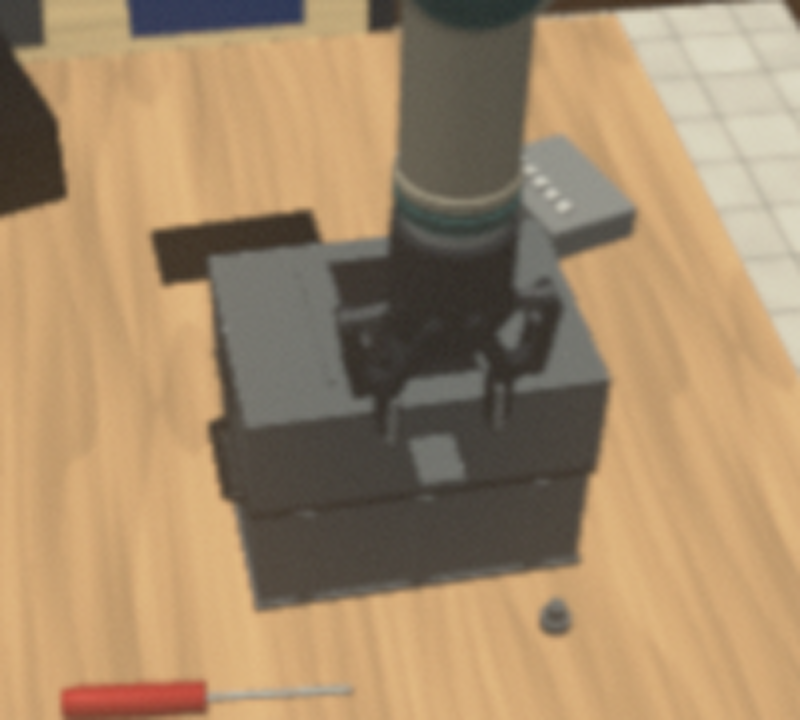

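View pics/t1c.png

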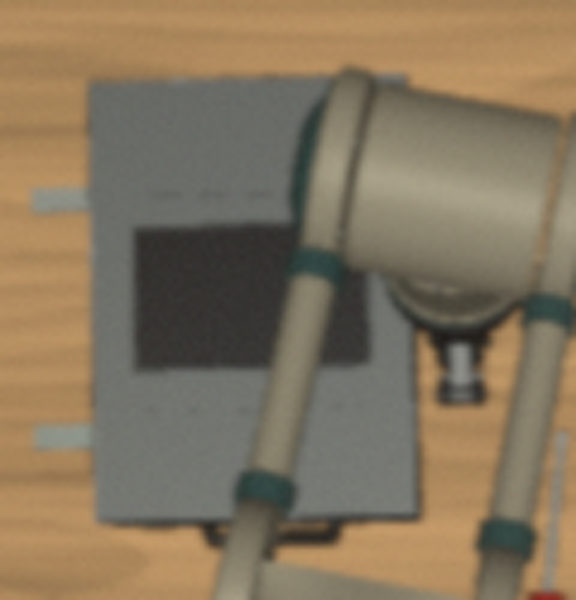

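The fingers straddle the tab: they are at crop (390,420) and (500,410), with the tab at (437,458). I descend and close lightly.

```bash
python3 -m crank '[[2.6,-0.2,0,0,0,0,6],[5.2,-0.2,0,0,0,0,6],[5.2,-0.2,0,0,0,0,6],[5.2,-0.2,0,0,0,0,2],[5.2,-0.2,0,0,0,0,2]]' 25; python3 -m crank '[[0,0,0,0,0,0,2],[0,0,0,0,0,0,2]]' 25
python3 - <<'E'
from h import *
print(delta([.592,-.040,.138],RB))
im=snap('side','s2'); crop(im,'s2c',240,150,370,250,6)
p,r,s=tool(); g=p-.019*r[:,0]
H=BC+.089*BX+[0,0,.110]
for k in range(0,21):
    th=np.radians(4.8*k)
    d=-.203*BX+np.array([0,0,.047]); a=d@BX; z=d[2]
    a2=a*np.cos(th)+z*np.sin(th); z2=-a*np.sin(th)+z*np.cos(th)
    # shift from start pose in tool axes (x down, y )
    w=BX*(a2-a)+np.array([0,0,z2-z]); print(k,round(4.8*k,1),np.round(r.T@w*100,1))
E
```

```text
clock: 3.32
position: [0.5931, -0.041, 0.1413]
ee_rot: [0.708, -0.015, 0.706, 0.015]
contact_force: [0.1, -0.6, 0.1]
width: 0.0291
clock: 3.58
position: [0.5931, -0.041, 0.1413]
ee_rot: [0.708, -0.015, 0.706, 0.015]
contact_force: [-2.6, -0.5, 5.7]
width: 0.0294
(array([ 0.33,  0.1 , -0.1 ]), array([0.24, 0.12, 0.03]))
0 0.0 [0. 0. 0.]
1 4.8 [-1.7  0.5  0. ]
2 9.6 [-3.3  1.1  0. ]
3 14.4 [-4.9  1.8  0. ]
4 19.2 [-6.4  2.7  0. ]
5 24.0 [-7.9  3.7  0. ]
6 28.8 [-9.2  4.8  0. ]
7 33.6 [-10.5   6.    0. ]
8 38.4 [-11.6   7.3   0.1]
9 43.2 [-12.6   8.7   0.1]
10 48.0 [-13.5  10.2   0.1]
11 52.8 [-14.3  11.8   0.1]
12 57.6 [-15.   13.4   0.1]
13 62.4 [-15.5  15.1   0.1]
14 67.2 [-15.8  16.8   0.1]
15 72.0 [-16.1  18.5   0.1]
16 76.8 [-16.1  20.2   0.1]
17 81.6 [-16.1  22.    0.1]
18 86.4 [-15.9  23.7   0.1]
19 91.2 [-15.5  25.4   0.1]
20 96.0 [-15.   27.1   0.1]
```

View pics/s2c.png

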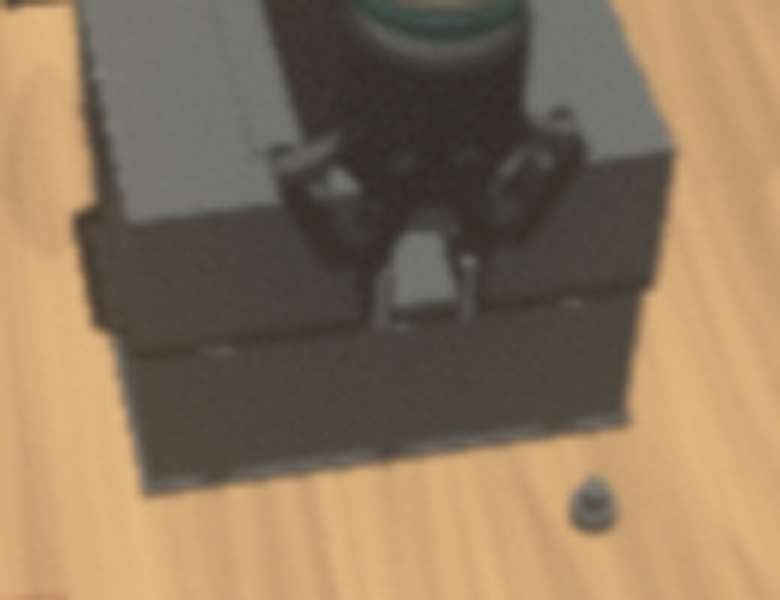

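The tab is between the pads, width 29 mm. I raise it along the arc.

```bash
python3 -m crank '[[-1.7,0.5,0,0,0,0,2],[-3.3,1.1,0,0,0,0,2],[-4.9,1.8,0,0,0,0,2],[-6.4,2.7,0,0,0,0,2],[-7.9,3.7,0,0,0,0,2]]' 25
python3 - <<'E'
from h import *
im=snap('side','s3'); crop(im,'s3c',200,60,400,240,4)
E
```

```text
clock: 4.25
position: [0.5916, -0.0032, 0.2196]
ee_rot: [0.708, -0.015, 0.706, 0.015]
contact_force: [3.3, -0.4, -2.6]
width: 0.0293
```

View pics/s3c.png

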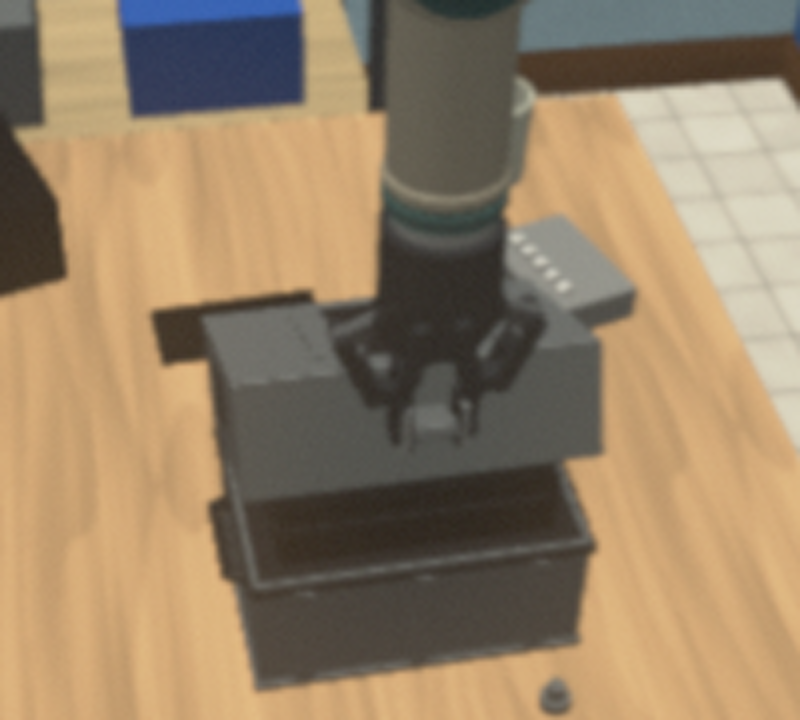

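The lid follows, about 24° up and held. I continue.

```bash
python3 -m crank '[[-1.3,1.1,0,0,0,0,2],[-2.6,2.3,0,0,0,0,2],[-3.7,3.6,0,0,0,0,2],[-4.7,5.0,0,0,0,0,2],[-5.6,6.5,0,0,0,0,2]]' 25
```

```text
clock: 4.92
position: [0.5891, 0.0616, 0.2755]
ee_rot: [0.708, -0.015, 0.706, 0.015]
contact_force: [5.5, -2.2, -0.4]
width: 0.0294
```

```bash
python3 -m crank '[[-0.8,1.6,0,0,0,0,2],[-1.5,3.2,0,0,0,0,2],[-2.0,4.9,0,0,0,0,2],[-2.3,6.6,0,0,0,0,2],[-2.6,8.3,0,0,0,0,2]]' 25
python3 - <<'E'
from h import *
print(tool()[0],BC+.089*BX)
im=snap('side','s4'); crop(im,'s4c',200,60,400,240,4)
E
```

```text
clock: 5.55
position: [0.586, 0.1449, 0.3017]
ee_rot: [0.708, -0.015, 0.706, 0.015]
contact_force: [7.1, -1.2, -1.7]
width: 0.0298
[0.58597309 0.14494132 0.30172785] [0.58458348 0.1629344  0.        ]
```

View pics/s4c.png

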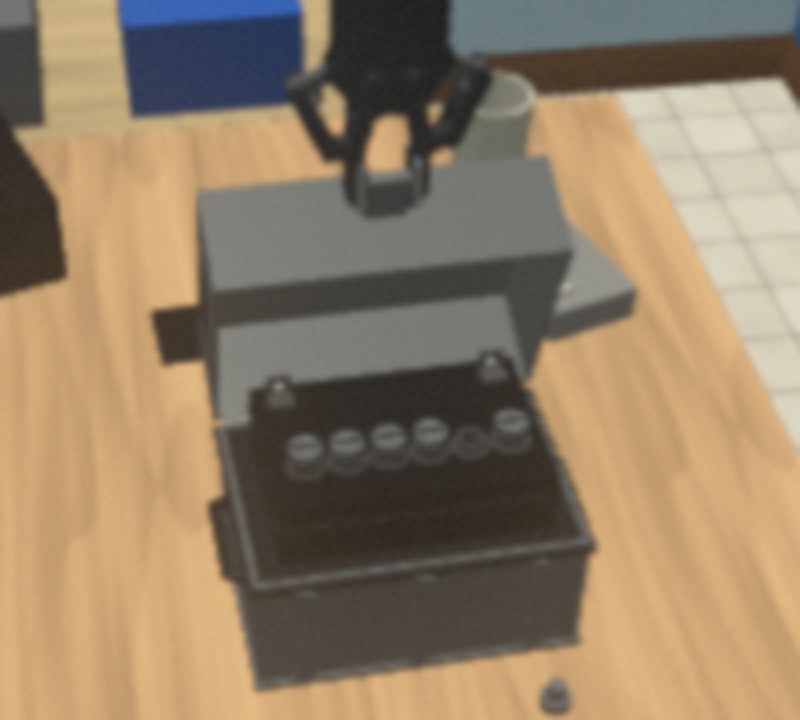

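The lid is about 72° up. The open neck is the fifth from the left, at crop (472,440), i.e. side (318,170). I ease the lid onto its stop.

```bash
python3 -m crank '[[0,1.7,0.1,0,0,0,2],[0,3.5,0.2,0,0,0,2],[0.2,5.2,0.2,0,0,0,2],[0.4,6.1,0.2,0,0,0,2],[0.6,6.9,0.2,0,0,0,2]]' 25
```

```text
clock: 6.22
position: [0.5834, 0.2149, 0.2965]
ee_rot: [0.708, -0.015, 0.706, 0.016]
contact_force: [1.2, 0.2, 7.0]
width: 0.0294
```

```bash
python3 -m crank '[[0.1,0.4,0,0,0,0,2],[0.3,0.9,0,0,0,0,2],[0.4,1.3,0,0,0,0,2],[0.5,1.6,0,0,0,0,2],[0.5,1.6,0,0,0,0,2]]' 25;  python3 - <<'E'
from h import *
im=snap('side','s5'); crop(im,'s5c',200,40,400,220,4)
E
```

```text
clock: 6.85
position: [0.5828, 0.2312, 0.2918]
ee_rot: [0.708, -0.014, 0.706, 0.017]
contact_force: [1.6, 2.9, 8.3]
width: 0.0297
```

View pics/s5c.png

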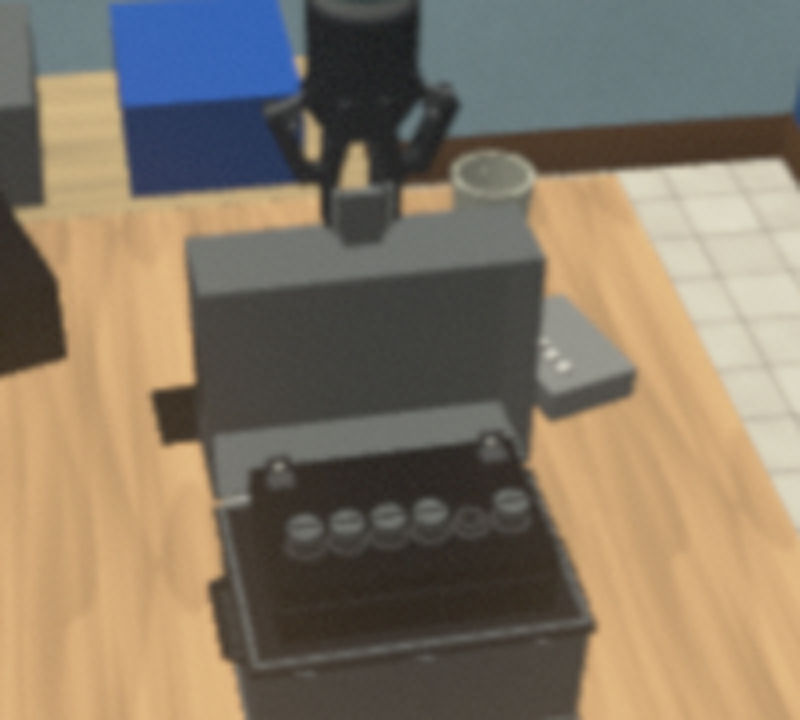

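```bash
python3 -m crank '[[0,0,0,0,0,0,5.5],[0,0,0,0,0,0,5.5],[0,0,0,0,0,0,5.5],[-3,0,0,0,0,0,5.5],[-8,0,0,0,0,0,5.5]]';  python3 - <<'E'
from h import *
im=snap('side','s6'); im=snap('top','t6'); C=cloud(im)
E
```

```text
clock: 7.52
position: [0.582, 0.2287, 0.3677]
ee_rot: [0.705, -0.015, 0.709, 0.015]
contact_force: [1.8, 0.5, 0.7]
width: 0.0547
```

View pics/s6.png

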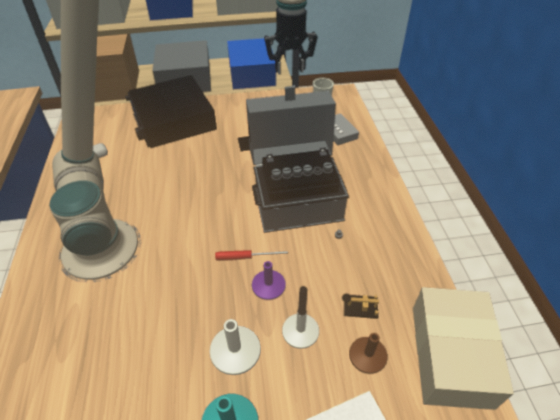

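View pics/t6.png

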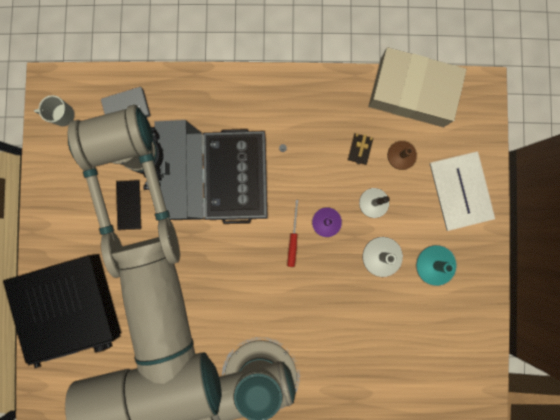

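The lid stands open by itself. I enlarge the necks, which are at (242,158) in the top view and (318,170) in the side view.

Run:
```python
from h import *
im=load('t6'); crop(im,'t6c',222,130,272,220,6.6)
im=load('s6'); crop(im,'s6c',260,140,350,200,8)
crop(load('t6'),'t6g',355,180,405,225,12)
crop(load('s6'),'s6g',270,275,335,350,8)
```

```text
(no output)
```

View pics/t6c.png

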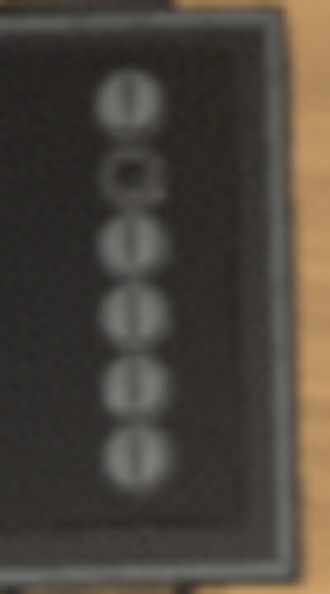

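View pics/s6c.png

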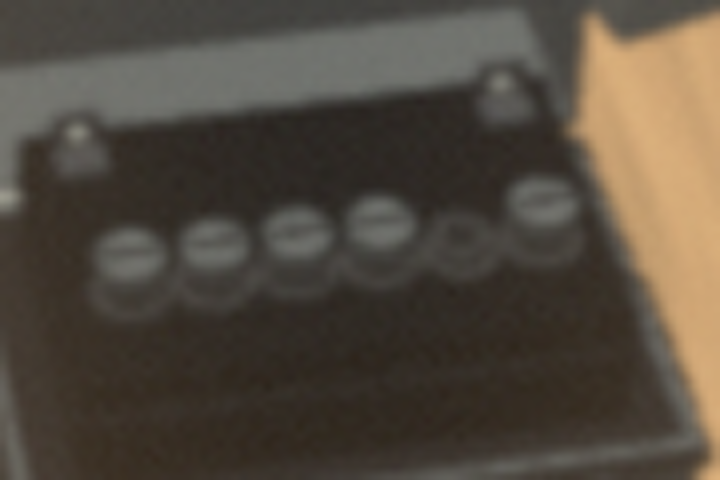

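View pics/t6g.png

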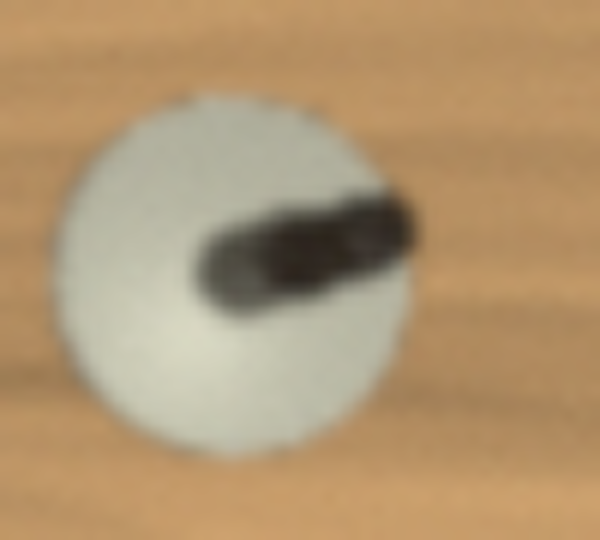

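View pics/s6g.png

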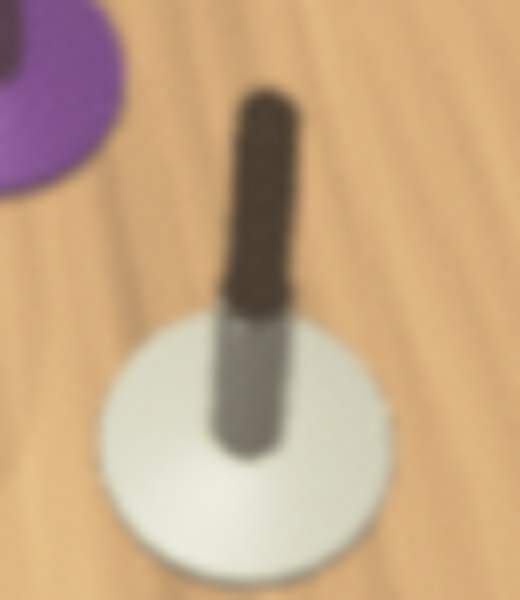

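```bash
cat >> h.py <<'E'
def px(x0,y0,s,x,y): return x0+(x+.5)/s-.5, y0+(y+.5)/s-.5
E
python3 - <<'E'
from h import *
t=load('t6');s=load('s6')
nt=px(222,130,6.6,132,176); ns=px(260,140,8,465,240)
print('neck top',nt,at_z(t,*nt,.169).round(4),'side',at_z(s,*ns,.169).round(4))
for y,x in [(103,130),(246,134),(317,135),(388,137),(458,138)]: print('plug top',at_z(t,*px(222,130,6.6,x,y),.179).round(4))
for x,y in [(130,255),(215,245),(298,233),(380,222),(544,200)]: print('plug side',at_z(s,*px(260,140,8,x,y),.179).round(4))
for x,y in [(75,133),(501,83)]: print('term side',at_z(s,*px(260,140,8,x,y),.177).round(4))
# least squares two-ray for gauge top and neck
def tri(a,b):
    A=[];B=[]
    for im,p in (a,b):
        d=ray(im,*p);d/=np.linalg.norm(d);M=np.eye(3)-np.outer(d,d);A.append(M);B.append(M@np.array(im['eye']))
    return np.linalg.lstsq(np.vstack(A),np.hstack(B),rcond=None)[0].round(4)
print('tri neck',tri((t,nt),(s,ns)))
gt=px(355,180,12,385,225);gs=px(270,275,8,270,106)
print('gauge',at_z(t,*gt,.191).round(4),at_z(s,*gs,.191).round(4),tri((t,gt),(s,gs)))
# foot circle
print('foot',at_z(t,*px(355,180,12,234,275),.016).round(4),at_z(s,*px(270,275,8,247,440),.016).round(4))
print('grip-collar', at_z(s,*px(270,275,8,258,300),.101).round(4))
for b in [-72.5+29*k for k in range(6)]: print((BC-.025*BX+b/1000*BY).round(4))
E
```

```text
neck top (241.57575757575756, 156.24242424242425) [0.6325 0.0517 0.169 ] side [0.6323 0.0508 0.169 ]
plug top [0.6609 0.0524 0.179 ]
plug top [0.6026 0.0497 0.179 ]
plug top [0.5737 0.0488 0.179 ]
plug top [0.5449 0.0475 0.179 ]
plug top [0.5166 0.0466 0.179 ]
plug side [0.5155 0.0496 0.179 ]
plug side [0.5448 0.0502 0.179 ]
plug side [0.5738 0.052  0.179 ]
plug side [0.6025 0.0534 0.179 ]
plug side [0.6607 0.0561 0.179 ]
term side [0.5055 0.118  0.177 ]
term side [0.6602 0.1226 0.177 ]
tri neck [0.6326 0.0518 0.1681]
gauge [ 0.5227 -0.3352  0.191 ] [ 0.5202 -0.33    0.191 ] [ 0.5208 -0.3337  0.197 ]
foot [ 0.5209 -0.333   0.016 ] [ 0.5187 -0.3361  0.016 ]
grip-collar [ 0.519  -0.3366  0.101 ]
[0.6614 0.0518 0.    ]
[0.6324 0.0507 0.    ]
[0.6034 0.0496 0.    ]
[0.5745 0.0485 0.    ]
[0.5455 0.0473 0.    ]
[0.5165 0.0462 0.    ]
```

The neck comes out at (0.632, 0.051), and both views agree. The gauge axis is at about (0.520, -0.334). I move over to the gauge.

```bash
python3 -c "
from h import *
print(delta([.52,-.334,.27],RB))"; python3 -m crank '[[0,-5.5,0,0,0,0,6],[0,-11,-1,0,0,0,6],[0,-17,-2,0,0,0,6],[1,-23,-3,0,0,0,6],[2,-29,-4,0,0,0,6]]'; python3 -c "
from h import *
print(delta([.52,-.334,.27],RB))"
```

```text
(array([ 10.28, -56.05,  -8.98]), array([ 0.25,  0.55, -0.15]))
clock: 8.25
position: [0.5547, -0.0641, 0.3485]
ee_rot: [0.707, -0.015, 0.707, 0.015]
contact_force: [0.7, -0.2, -0.3]
width: 0.0602
(array([  7.83, -26.82,  -4.62]), array([ 0.25, -0.03, -0.03]))
```

```bash
python3 -m crank '[[1,-5.5,-1,0.25,0,0,6],[2.5,-11,-2,0.25,0,0,6],[4,-17,-3,0.25,0,0,6],[6,-23,-4,0.25,0,0,6],[7.5,-26.8,-4.6,0.25,0,0,6]]'; python3 -c "
from h import *
print(delta([.52,-.334,.127],RB))
im=snap('side','s7'); crop(im,'s7c',240,220,360,350,5)
im=snap('top','t7'); crop(im,'t7c',330,160,430,240,7)
"
```

```text
clock: 8.88
position: [0.5198, -0.3345, 0.2725]
ee_rot: [0.706, -0.012, 0.708, 0.013]
contact_force: [-0.0, 0.6, -0.1]
width: 0.0603
(array([14.55,  0.03,  0.05]), array([-0.12, -0.09, -0.08]))
```

View pics/s7c.png

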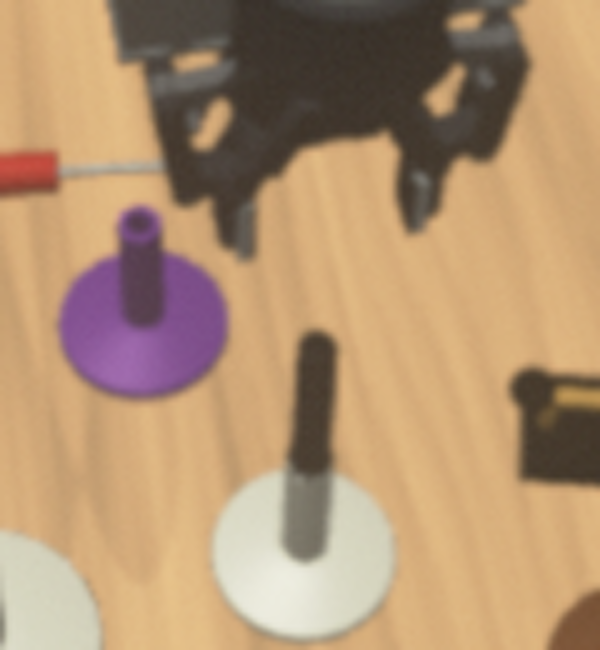

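View pics/t7c.png

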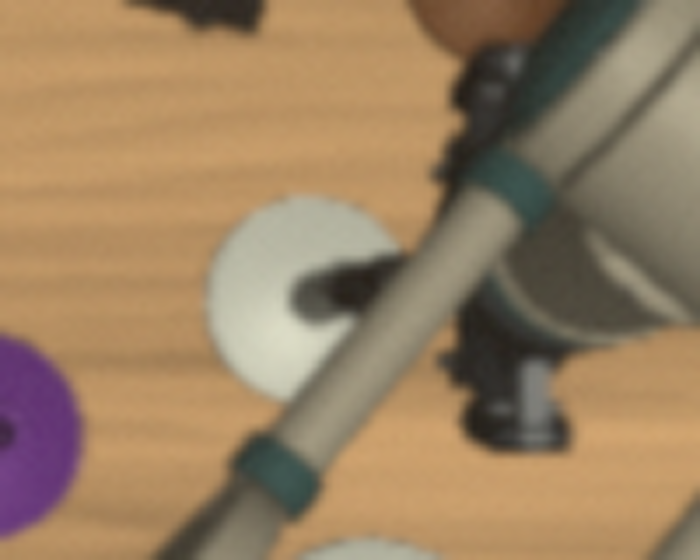

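The gauge is centred below the jaws. I descend.

```bash
python3 -m crank '[[3,0,0,0,0,0,6],[6,0,0,0,0,0,6],[9,0,0,0,0,0,6],[12,0,0,0,0,0,6],[14.2,0,0,0,0,0,6]]'; python3 -c "
from h import *
print(delta([.52,-.334,.13],RB))
im=snap('side','s8'); crop(im,'s8c',240,220,360,350,5)
"
```

```text
clock: 9.6
position: [0.5206, -0.3305, 0.1307]
ee_rot: [0.706, -0.013, 0.707, 0.014]
contact_force: [0.4, 0.0, -0.5]
width: 0.0598
(array([ 0.07, -0.34, -0.07]), array([ 0.02, -0.08, -0.13]))
```

View pics/s8c.png

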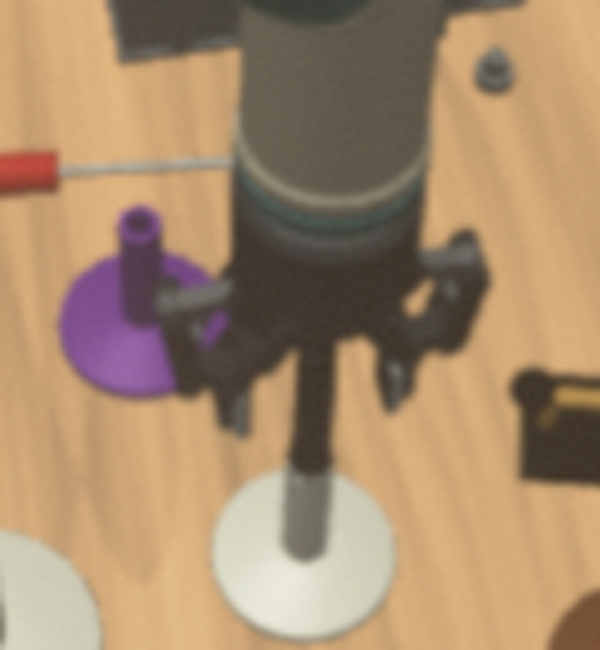

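The grip stands between the open fingers, with fingertips at crop (237,425) and (393,400) and the gauge at (315,400). I correct y by 3.4 mm and close.

```bash
python3 -m crank '[[0,-0.3,-0.1,0,0,0,6],[0,-0.3,-0.1,0,0,0,6],[0,-0.3,-0.1,0,0,0,1],[0,-0.3,-0.1,0,0,0,1],[0,-0.3,-0.1,0,0,0,1]]' 60; python3 -m crank '[[0,0,0,0,0,0,1],[0,0,0,0,0,0,1],[0,0,0,0,0,0,1]]' 60; python3 -c "
from h import *
print(delta([.52,-.334,.13],RB))
im=snap('side','s9'); crop(im,'s9c',240,220,360,350,5)
"
```

```text
clock: 10.28
position: [0.5206, -0.3354, 0.133]
ee_rot: [0.707, -0.014, 0.707, 0.013]
contact_force: [-0.3, 0.3, 3.8]
width: 0.0167
clock: 10.65
position: [0.5206, -0.3354, 0.133]
ee_rot: [0.707, -0.014, 0.707, 0.013]
contact_force: [0.4, -0.3, 6.8]
width: 0.0169
(array([ 0.3 ,  0.15, -0.05]), array([-0.01,  0.07,  0.04]))
```

View pics/s9c.png

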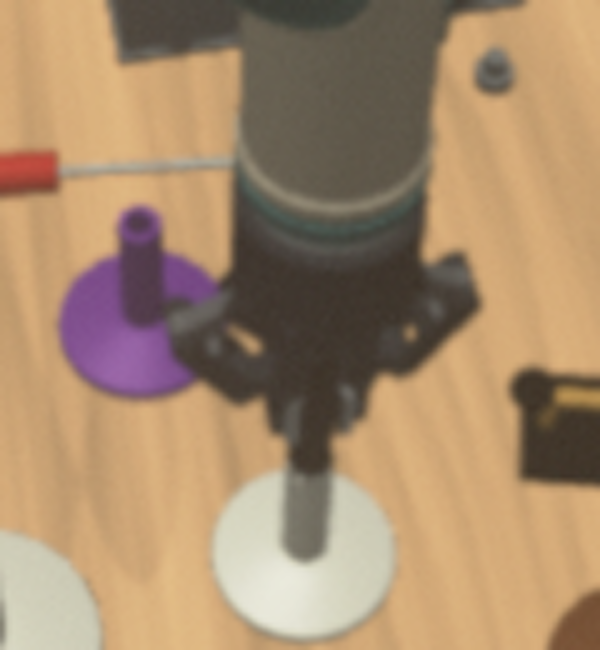

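The gauge is gripped at width 17 mm. I lift it straight up.

```bash
python3 -m crank '[[-2,0,0,0,0,0,1],[-6,0,0,0,0,0,1],[-11,0,0,0,0,0,1],[-16,0,0,0,0,0,1],[-20,0,0,0,0,0,1]]' 60; python3 -c "
from h import *
print(delta([.632,.0513,.333],RB))
im=snap('side','s10'); crop(im,'s10c',220,150,380,350,3)
"
```

```text
clock: 11.32
position: [0.52, -0.3353, 0.3336]
ee_rot: [0.707, -0.014, 0.707, 0.013]
contact_force: [0.0, -0.6, -0.9]
width: 0.0167
(array([ 0.05, 38.2 , 12.67]), array([-0.01,  0.  ,  0.02]))
```

View pics/s10c.png

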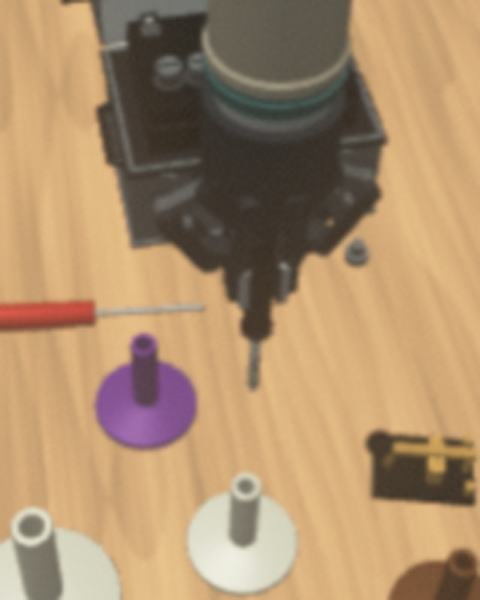

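The gauge is out of the stand and hangs straight in the fingers, with the rod at crop (254,370). I carry it to above the open neck.

```bash
python3 -m crank '[[0,4,1.3,0,0,0,1],[0,9,3,0,0,0,1],[0,14,4.7,0,0,0,1],[0,19,6.3,0,0,0,1],[0,24,8,0,0,0,1]]' 60; python3 -m crank '[[0,4,1.4,0,0,0,1],[0,8,2.8,0,0,0,1],[0,11.5,3.9,0,0,0,1],[0,14,4.6,0,0,0,1],[0,14.2,4.7,0,0,0,1]]' 60;  python3 -m crank '[[0,0,0,0,0,0,1],[0,0,0,0,0,0,1]]' 60; python3 -c "
from h import *
print(delta([.632,.0513,.333],RB))
im=snap('side','s11'); crop(im,'s11c',260,80,360,200,6)
im=snap('top','t11'); crop(im,'t11c',200,110,300,230,5)
"
```

```text
clock: 12.0
position: [0.5908, -0.0908, 0.3312]
ee_rot: [0.706, -0.013, 0.708, 0.014]
contact_force: [0.4, -0.7, -0.0]
width: 0.0168
clock: 12.62
position: [0.6322, 0.0529, 0.3309]
ee_rot: [0.706, -0.014, 0.708, 0.015]
contact_force: [-0.0, -0.0, 0.5]
width: 0.017
clock: 12.88
position: [0.6322, 0.0501, 0.3321]
ee_rot: [0.707, -0.013, 0.707, 0.013]
contact_force: [0.3, -0.3, -1.1]
width: 0.0161
(array([-0.09,  0.12, -0.01]), array([-0.08, -0.03,  0.03]))
```

View pics/s11c.png

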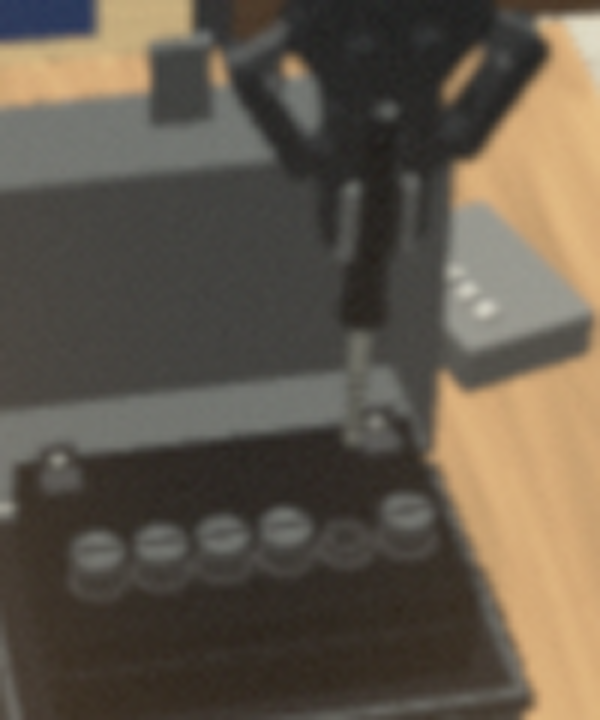

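View pics/t11c.png

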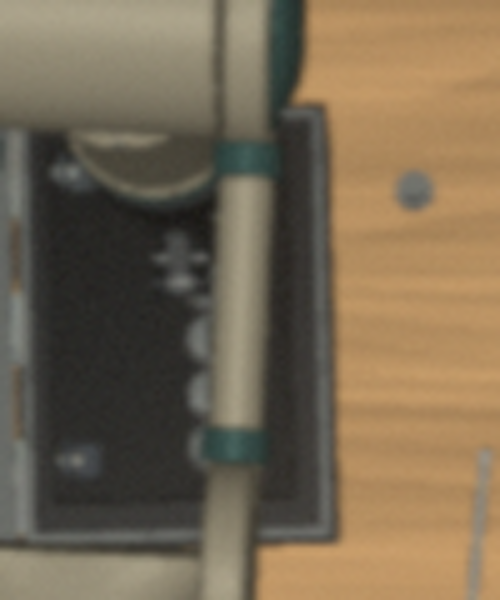

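Run:
```python
from h import *
s=load('s11'); p,r,_=tool()
def c6(P):
    u,v=proj(s,P); return ((u-260+.5)*6-.5).round(1),((v-80+.5)*6-.5).round(1)
print('tip pred',c6([.632,.0501,.224]),'collar',c6([.632,.0501,.294]),'grip cen',c6([.632,.0501,.345]))
print('neck pred',c6([.632,.0513,.169]))
print('tip meas',at_z(s,*px(260,80,6,353,440),.224),'collar',at_z(s,*px(260,80,6,361,326),.294),'neck',at_z(s,*px(260,80,6,347,544),.169))
C=cloud(s)
m=(C[...,2]>.23)&(C[...,2]<.285)&(abs(C[...,0]-.632)<.02)&(abs(C[...,1]-.05)<.03)
P=C[m]; print(m.sum(),np.median(P,0).round(4))
```

```text
tip pred (np.float64(355.6), np.float64(448.9)) collar (np.float64(365.8), np.float64(322.2)) grip cen (np.float64(373.7), np.float64(222.5))
neck pred (np.float64(347.7), np.float64(539.2))
tip meas [0.63212715 0.05630123 0.224     ] collar [0.62942939 0.04782417 0.294     ] neck [0.63102449 0.04814926 0.169     ]
51 [0.6312 0.0502 0.2588]
```

Run:
```python
from h import *
s=load('s11'); crop(s,'s11d',295,115,345,178,12)
```

```text
(no output)
```

View pics/s11d.png

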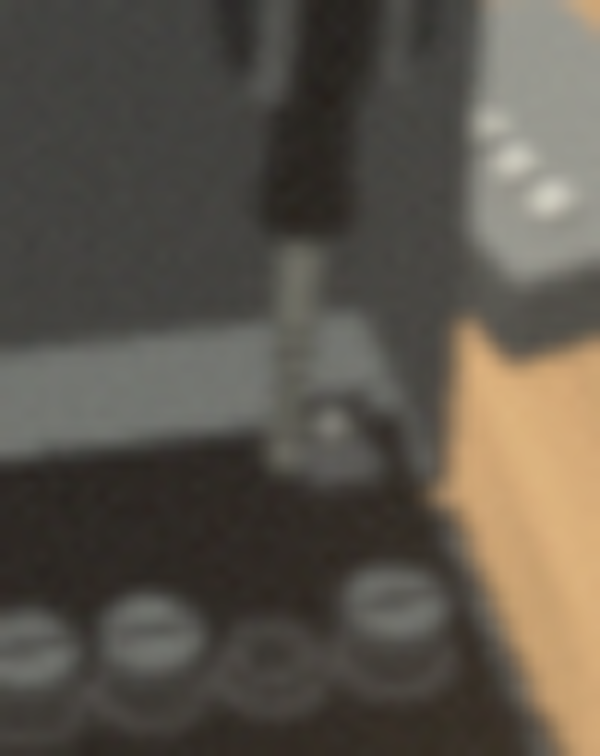

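The gauge hangs upright, tip at crop (283,470) and neck at (270,655), within about 1.5 mm of the predicted line. I lower it a bit into the mouth and check the force.

```bash
python3 -m crank '[[2,0.1,0,0,0,0,1],[4,0.1,0,0,0,0,1],[5,0.1,0,0,0,0,1],[6,0.1,0,0,0,0,1],[7,0.1,0,0,0,0,1]]' 60; python3 -c "
from h import *
print(delta([.632,.0513,.207],RB))
im=snap('side','s12'); crop(im,'s12d',285,115,345,178,10)
"
```

```text
clock: 13.6
position: [0.6327, 0.0521, 0.2623]
ee_rot: [0.707, -0.013, 0.707, 0.013]
contact_force: [0.7, -0.2, -0.9]
width: 0.0164
(array([ 5.53, -0.08, -0.08]), array([-0.02,  0.06,  0.  ]))
```

View pics/s12d.png

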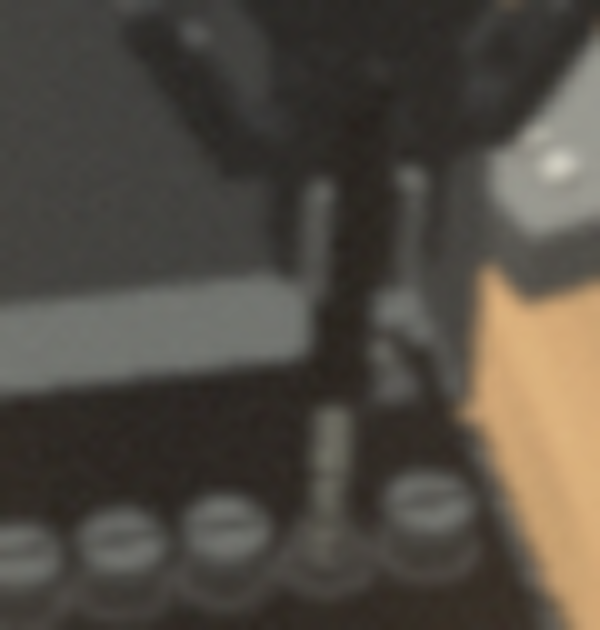

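The rod enters the neck mouth at crop (325,560) with no contact force. I go on slowly.

```bash
python3 -m crank '[[0.8,0,0,0,0,0,1],[1.6,0,0,0,0,0,1],[2.4,0,0,0,0,0,1],[3.2,0,0,0,0,0,1],[4,0,0,0,0,0,1]]' 60; python3 -c "
from h import *
print(delta([.632,.0513,.207],RB))
im=snap('side','s13'); crop(im,'s13d',285,115,345,178,10)
"
```

```text
clock: 14.28
position: [0.6324, 0.0524, 0.2217]
ee_rot: [0.707, -0.014, 0.707, 0.014]
contact_force: [-0.1, -0.7, -1.2]
width: 0.0167
(array([ 1.47, -0.11, -0.04]), array([-0.  ,  0.  , -0.01]))
```

View pics/s13d.png

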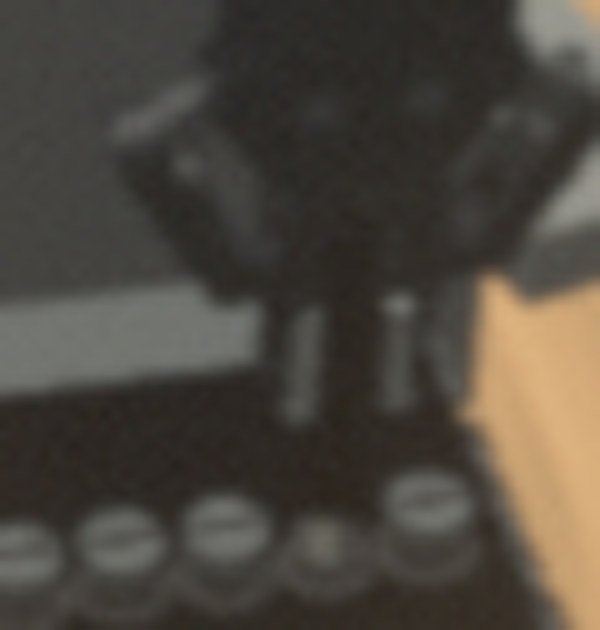

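```bash
python3 -m crank '[[0.4,0,0,0,0,0,1],[0.8,0,0,0,0,0,1],[1.1,0,0,0,0,0,1],[1.2,0,0,0,0,0,1],[1.2,0,0,0,0,0,1]]' 60
```

```text
clock: 14.95
position: [0.6324, 0.0523, 0.2103]
ee_rot: [0.707, -0.014, 0.707, 0.014]
contact_force: [-0.4, 0.1, -0.9]
width: 0.0165
```

```bash
python3 -m crank '[[0.1,0,0,0,0,0,1],[0.2,0,0,0,0,0,1],[0.3,0,0,0,0,0,1],[0.3,0,0,0,0,0,1]]' 60
```

```text
clock: 15.45
position: [0.6323, 0.0524, 0.2072]
ee_rot: [0.707, -0.014, 0.707, 0.014]
contact_force: [0.4, -0.3, -1.3]
width: 0.0168
```

```bash
python3 -m crank '[[0.1,0,0,0,0,0,1],[0.15,0,0,0,0,0,1],[0.15,0,0,0,0,0,1]]' 60
```

```text
clock: 15.82
position: [0.6325, 0.0524, 0.207]
ee_rot: [0.707, -0.014, 0.707, 0.014]
contact_force: [-0.8, 0.0, 5.1]
width: 0.0165
```

```bash
python3 -m crank '[[0.1,0,0,0,0,0,1],[0.1,0,0,0,0,0,1],[0.1,0,0,0,0,0,1]]' 60
```

```text
clock: 16.2
position: [0.6325, 0.0523, 0.207]
ee_rot: [0.708, -0.014, 0.706, 0.014]
contact_force: [-2.4, 1.0, 8.8]
width: 0.0166
```

The collar is seated: z stopped at 0.207 as predicted, with 9 N upward. I hold it there over half a second and look.

```bash
python3 -m crank '[[0,0,0,0,0,0,1],[0,0,0,0,0,0,1],[0,0,0,0,0,0,1],[0,0,0,0,0,0,1],[0,0,0,0,0,0,1]]' 60; python3 -c "
from h import *
im=snap('side','s14'); crop(im,'s14d',240,80,350,200,5)
"
```

```text
clock: 16.82
position: [0.6325, 0.0524, 0.207]
ee_rot: [0.708, -0.014, 0.706, 0.014]
contact_force: [-1.9, -0.2, 8.3]
width: 0.0164
```

View pics/s14d.png

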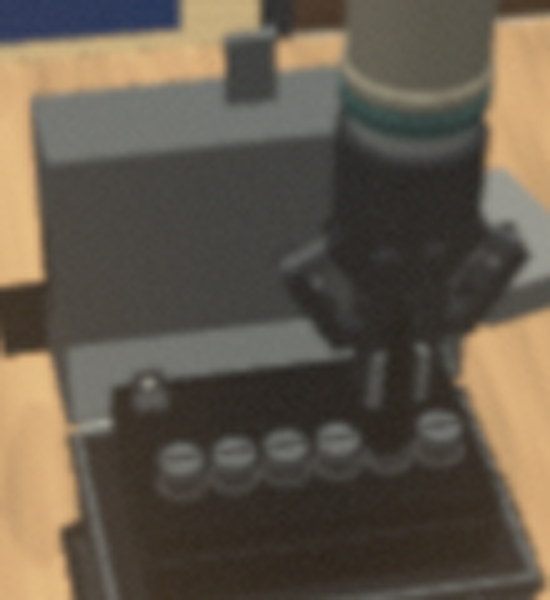

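The collar sits on the rim at crop (392,450), and the lid is still open. I draw the gauge straight up.

```bash
python3 -m crank '[[-1.5,0,0,0,0,0,1],[-3,0,0,0,0,0,1],[-4.5,0,0,0,0,0,1],[-6,0,0,0,0,0,1],[-7.5,0,0,0,0,0,1]]' 60;python3 -m crank '[[-1,0,0,0,0,0,1],[-2,0,0,0,0,0,1],[-3,0,0,0,0,0,1],[-4,0,0,0,0,0,1],[-5,0,0,0,0,0,1]]' 60; python3 -m crank '[[-3,0,0,0,0,0,1],[-6,-2,0,0,0,0,1],[-9,-5,0,0,0,0,1],[-10,-9,0,0,0,0,1],[-10,-13,0,0,0,0,1]]' 60; python3 -c "
from h import *
print(tool()[2]['qpos'])
im=snap('side','s15'); crop(im,'s15d',180,20,400,240,2.7)
"
```

```text
clock: 17.5
position: [0.6324, 0.0524, 0.2809]
ee_rot: [0.707, -0.014, 0.707, 0.014]
contact_force: [0.6, -0.2, 0.2]
width: 0.0168
clock: 18.12
position: [0.6324, 0.0524, 0.3304]
ee_rot: [0.707, -0.014, 0.707, 0.014]
contact_force: [0.5, -0.4, -0.8]
width: 0.0165
clock: 18.75
position: [0.6377, -0.0786, 0.4316]
ee_rot: [0.708, -0.014, 0.706, 0.014]
contact_force: [0.6, 0.7, -1.2]
width: 0.0166
[-2.30888134e-01  3.53126971e-01  9.13561244e-01  1.37918828e-04
  1.87190206e+00 -2.69829655e-01]
```

View pics/s15d.png

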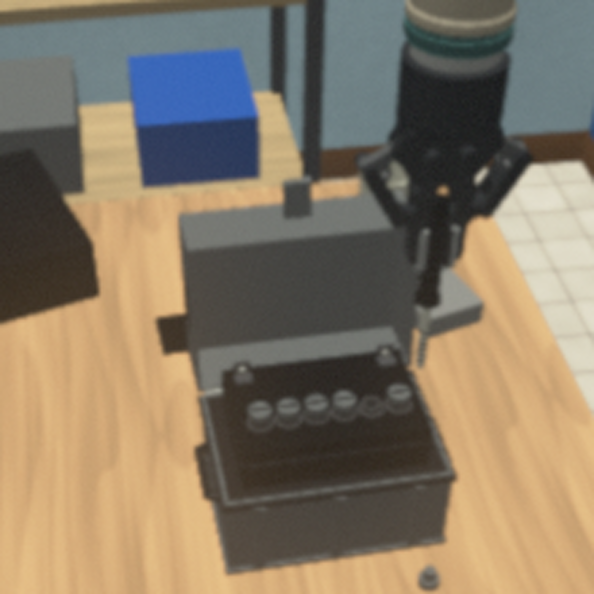

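The gauge is out, upright and firmly held, beside the necks at crop (420,350). I pitch the tool up to bring the rod level, in small steps.

```bash
python3 -m crank '[[-0.5,0,0,0,-8,0,1],[-1,0,-1,0,-17,0,1],[-1,0,-2,0,-26,0,1],[-1,0,-3,0,-35,0,1],[-1,0,-4,0,-44,0,1]]' 80; python3 -c "
from h import *
p,r,s=tool(); print(p,s['qpos'].round(2),r[:,0].round(3))"
```

```text
clock: 19.42
position: [0.5964, -0.0786, 0.4409]
ee_rot: [0.921, -0.008, 0.388, 0.017]
contact_force: [-0.1, 0.1, -0.2]
width: 0.0158
[ 0.59638513 -0.07863651  0.44090939] [-0.45 -0.12  1.69  0.43  0.91 -0.64] [ 0.698  0.026 -0.715]
```

```bash
python3 -m crank '[[0,0,0,0,-9,0,1],[0,0,0,0,-18,0,1],[0,0,0,0,-27,0,1],[0,0,0,0,-36,0,1],[0,0,0,0,-45.5,0,1]]' 80; python3 -m crank '[[0,0,0,0,0,0,1],[0,0,0,0,0,0,1]]' 80; python3 -c "
from h import *
p,r,s=tool(); print(p,s['qpos'].round(2),r[:,0].round(3))
im=snap('side','s16'); im=snap('top','t16')"
```

```text
clock: 20.05
position: [0.5997, -0.0651, 0.4364]
ee_rot: [0.992, 0.003, 0.117, 0.046]
contact_force: [0.1, 1.1, -1.8]
width: 0.0159
clock: 20.3
position: [0.6006, -0.0655, 0.4365]
ee_rot: [0.992, 0.004, 0.119, 0.046]
contact_force: [0.1, -0.1, 0.1]
width: 0.0163
[ 0.60060138 -0.06549258  0.43653079] [-0.64 -0.15  2.17  1.72  0.72 -1.96] [ 0.967  0.092 -0.236]
```

View pics/s16.png

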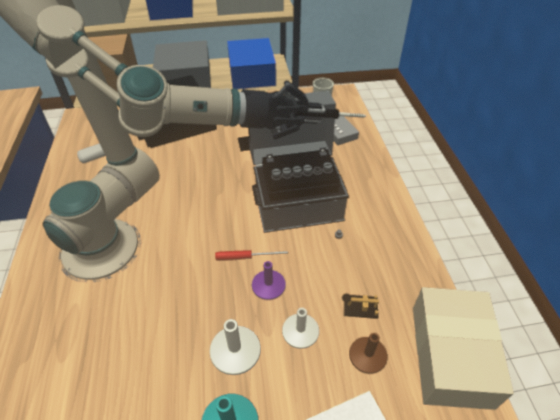

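View pics/t16.png

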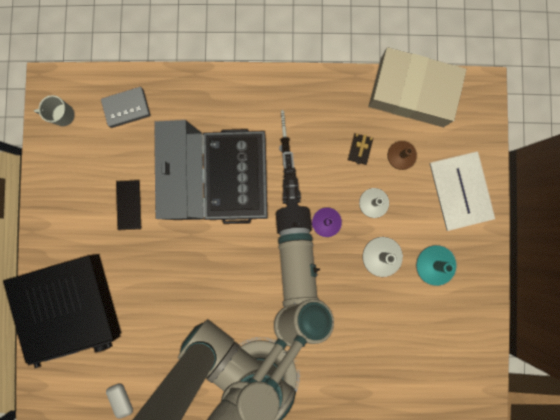

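Run:
```python
from h import *
Rl=R.from_euler('z',-6,degrees=True).as_matrix()
# level frame: x=outward, z up? check current z
p,r,s=tool(); print(r.round(2))
print(delta([.73,-.09,.44],Rl))
```

```text
[[ 0.97 -0.09  0.24]
 [ 0.09  1.    0.  ]
 [-0.23  0.02  0.97]]
(array([12.21, -3.62,  3.29]), array([  0.35, -13.63, -11.28]))
```

```bash
python3 -m crank '[[3,-0.9,0.8,0,0,-1,1],[6,-1.8,1.6,0,-3,-3,1],[9,-2.7,2.5,0,-6,-6,1],[12.2,-3.6,3.3,0,-9,-9,1],[12.2,-3.6,3.3,0.3,-13.6,-11.3,1]]' 80; python3 -m crank '[[0,0,0,0,0,0,1],[0,0,0,0,0,0,1]]' 80
python3 - <<'E'
from h import *
Rl=R.from_euler('z',-6,degrees=True).as_matrix()
p,r,s=tool(); print(p,s['qpos'].round(2),r[:,0].round(3))
print(delta([.73,-.09,.44],Rl))
E
```

```text
clock: 21.02
position: [0.7265, -0.1037, 0.4524]
ee_rot: [0.999, 0.011, 0.011, -0.034]
contact_force: [-0.1, 0.3, -1.6]
width: 0.016
clock: 21.28
position: [0.7241, -0.1054, 0.4528]
ee_rot: [0.999, 0.009, 0.012, -0.036]
contact_force: [0.0, -0.5, -1.8]
width: 0.0165
[ 0.72405418 -0.10544675  0.45278685] [-0.41  0.1   2.12  2.6   0.69 -2.7 ] [ 0.997 -0.071 -0.024]
(array([ 0.51,  1.56, -1.29]), array([-0.94, -1.39, -1.9 ]))
```

The rod is level to about 1.4°, but joint 6 sits at its range end, -2.70. I roll the tool about its own axis to get it away from there.

```bash
python3 -m crank '[[0,0,0,5,0,0,1],[0,0,0,12,0,0,1],[0,0,0,20,0,0,1],[0,0,0,20,0,0,1],[0,0,0,20,0,0,1]]' 80
python3 - <<'E'
from h import *
p,r,s=tool(); print(p,s['qpos'].round(3),s['qd'].round(3),r[:,0].round(3),s['width'])
im=snap('side','s17'); im=snap('top','t17')
crop(im,'t17c',240,60,340,180,5)
crop(load('s17'),'s17c',200,60,420,240,3.6)
E
```

```text
clock: 21.9
position: [0.7237, -0.1057, 0.4527]
ee_rot: [0.983, 0.182, 0.005, -0.038]
contact_force: [-0.1, -0.3, -0.5]
width: 0.0161
[ 0.72372023 -0.10569931  0.45269904] [-0.406  0.1    2.118  2.604  0.696 -2.356] [0.    0.006 0.004 0.003 0.001 0.009] [ 0.997 -0.072 -0.023] 0.016069210270015684
```

View pics/s17c.png

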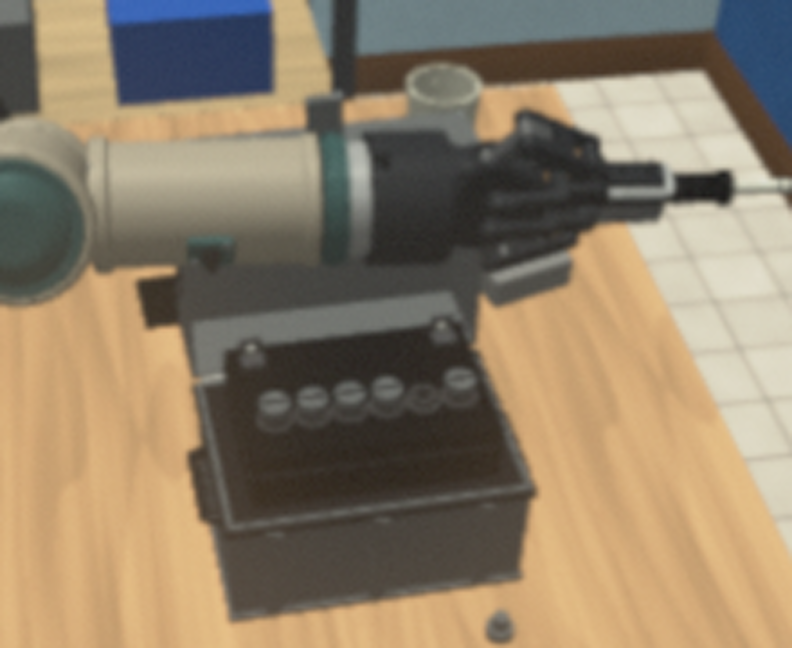

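View pics/t17.png

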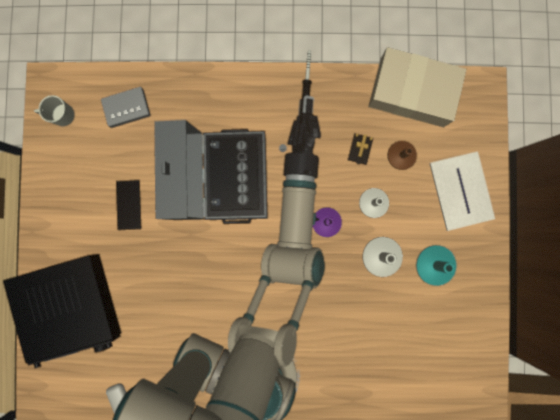

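The rod is level in the fingers, with the tip near side crop (785,185) and top (309,52). The lid is open and the bystanders are where they were. One last check: rod slope, lid angle and settling.

```bash
python3 -m crank '[[0,0,0,0,0,0,1],[0,0,0,0,0,0,1],[0,0,0,0,0,0,1],[0,0,0,0,0,0,1]]' 80
python3 - <<'E'
from h import *
p,r,s=tool(); print(s['qd'].round(3),s['qpos'][5])
for n in('side','top'):
    im=eyes.get_image(n); C=cloud(im)
    for a,b in((.02,.04),(.05,.07),(.08,.105)):
        d=(C-p)@r[:,0]; q=np.linalg.norm(C-p-d[...,None]*r[:,0],axis=-1)
        m=(d>a)&(d<b)&(q<.03)
        if m.sum(): print(n,a,m.sum(),np.median(C[m],0).round(3))
    if n=='side':
        m=(C[...,2]>.13)&(C[...,2]<.27)&(C[...,0]>.48)&(C[...,0]<.6)&(C[...,1]>.14)&(C[...,1]<.3)
        P=C[m]; f=np.linalg.lstsq(np.c_[P[:,0],P[:,2],np.ones(len(P))],P[:,1],rcond=None)[0]; print('lid face',len(P),f, np.median(P,0))
        m2=(C[...,2]>.26)&(C[...,2]<.34)&(C[...,0]>.48)&(C[...,0]<.57)&(C[...,1]>.14)&(C[...,1]<.3)
        P=C[m2]; f=np.linalg.lstsq(np.c_[P[:,0],P[:,1],np.ones(len(P))],P[:,2],rcond=None)[0]; print('lid top face',len(P),f,np.median(P,0))
    b=load('side0' if n=='side' else 'top0')
    D=cv2.absdiff(im['color'],b['color']).max(2)
    for nm,P in(('plug',(.678,-.06,.02)),('key',(.655,-.28,.02)),('screw',(.43,-.09,.01)),('phone',(.5,.36,.01))):
        u,v=proj(b,P).astype(int); print(n,nm,(u,v),D[v-7:v+8,u-7:u+8].mean().round(1))
E
```

```text
clock: 22.5
position: [0.7239, -0.1058, 0.452]
ee_rot: [0.982, 0.183, 0.005, -0.038]
contact_force: [0.4, 0.2, -1.1]
width: 0.0163
[-0.002 -0.002 -0.    -0.    -0.001  0.   ] -2.354700296396
side 0.02 84 [ 0.754 -0.112  0.457]
side 0.05 36 [ 0.785 -0.109  0.453]
side 0.08 45 [ 0.815 -0.112  0.453]
lid face 281 [-0.14813636 -1.25921377  0.50115453] [0.53405692 0.24638013 0.1438889 ]
lid top face 69 [ 0.00916852 -0.976357    0.52746967] [0.54262772 0.25504707 0.28231317]
side plug (np.int64(338), np.int64(232)) 11.2
side key (np.int64(350), np.int64(300)) 7.2
side screw (np.int64(252), np.int64(253)) 11.6
side phone (np.int64(259), np.int64(148)) 20.3
top 0.02 78 [ 0.754 -0.106  0.457]
top 0.05 29 [ 0.785 -0.108  0.452]
top 0.08 40 [ 0.817 -0.11   0.452]
top plug (np.int64(282), np.int64(148)) 21.4
top key (np.int64(356), np.int64(157)) 7.3
top screw (np.int64(291), np.int64(232)) 52.1
top phone (np.int64(141), np.int64(206)) 10.5
```

```bash
python3 -c "
from rig import manip
print(manip.sign_off())"
```

```text
the job is handed in; nothing more can be done
None
```

I finished the job and handed it in at about 22.6 s of the 69 s allowed; the hand-in reported no verdict.

- **Lid:** I raised it by its tab and eased it onto its stop. It stayed put after release, and its outline looks the same in the last top picture as right after I let go.
- **Gauge:** I took it from the small white stand and lowered it into the open neck, the fifth from the robot's side. It seated with about 9 N at the wrist, stayed over half a second, and came straight up and out.
- **Final pose:** The rod is within about 2° of level by tool pose and depth readings, about 0.45 m above the bench. The arm is at rest and the fingers hold the gauge at 80 N.
- **Joint 6:** It reached its range end (-2.70) while levelling. I rolled the tool back to -2.35; the readout never showed it past the limit.

**Checks that failed or disagreed:**
- My plane fit for the lid angle was unusable because the arm blocked the view. The open lid is confirmed only by eye in the pictures, not as a measured angle.
- The picture-difference check for the bystanders was partly blocked by the arm, most of all for the screwdriver in the top view. By eye in the last pictures the vent plug, Morse key and phone had not moved. The screwdriver was last clearly seen in place earlier in the final lift.

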